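# Dress two tap valves with their chrome trim

### The job

Dress both tap valves with the trim lying on the bench. On the valve with the tall spindle (round base) put, from the bottom up, the wide flange with its collar upwards, then the tall sleeve, then the pointed handle; on the valve with the short spindle (square base) put the low white ring, then the round knob. Every part goes over the spindle and rests level on the one below it; finish with everything released, and do not knock over the bottle.

Things in the scene. Friction and masses are not known exactly. Their poses are not given: they have to be found in the camera images.
- valve_tall: Fixed valve fixture: round dark steel base, 110 mm across and 18 mm high, with an upright brass spindle in its centre, 16 mm in diameter, reaching 58 mm above the base's top (76 mm above the bench); its last 10 mm taper to 6 mm across. Origin: centre of the base's underside, on the bench; z up, along the spindle.
- valve_short: Fixed valve fixture: square dark steel base, 90 x 90 mm and 18 mm high, with an upright brass spindle in its centre, 16 mm in diameter, reaching 26 mm above the base's top (44 mm above the bench); its last 10 mm taper to 6 mm across. Origin: centre of the base's underside, on the bench; z up, along the spindle.
- flange: Loose chrome flange, lying collar upwards: a disc 80 mm across and 5 mm thick with a raised round collar 44 mm across on it, 16 mm high in all; a 25 mm hole goes right through. Grip it by the collar. 180 g. Origin: centre of the underside, z up.
- sleeve: Loose chrome sleeve, standing on end: a plain tube 40 mm across and 30 mm tall with a 25 mm hole right through. 110 g. Origin: centre of the lower end, z up.
- handle: Loose chrome pointed handle, mouth down: round drum 44 mm across, 30 mm high, domed top (41 mm in all); a tapering pointer sticks out along its +x to 52 mm from the axis, 17 to 39 mm above the underside. Blind bore from below, 25 mm across, 24 mm deep. Grip the drum across its y axis. Its pointer starts roughly away from the robot. 160 g. Origin: centre of the underside, z up.
- ring: Loose low white plastic ring, lying flat: 52 mm across, 14 mm high, with a 25 mm hole right through. 40 g. Origin: centre of the underside, z up.
- knob: Loose chrome round knob, standing mouth down: a round drum 46 mm across and 28 mm high with dark flutes and a low domed top (36 mm high in all), no pointer. From below a blind bore 25 mm across and 22 mm deep. 150 g. Origin: centre of the underside, z up.
- bottle: White bottle with a blue cap, standing loose at the robot's right: 50 mm across, 140 mm tall, 300 g. Not to be knocked over. Origin: centre of the underside, z up.
Mind the look-alikes: they are no part of the job. There is more than one size of the ring; the one meant has the size given above.

How it is judged:
By the outcome, as a careful person would: the job done as asked, in the order asked, and still so for the second after the job is handed in, with the robot touching nothing.
It also fails if it takes over 112 s, if anything falls off the work surface, if the arm or the gripper's body presses on something with over 40 N, if the wrist force passes 120 N, or if a joint passes its speed limit or range.

### The arm

A 7-joint arm with a two-finger parallel gripper is mounted at the origin on the work surface. World frame = base frame: x ahead of the robot, y to its left, z up, the work surface at z = 0. Lengths are in mm, angles in rad, forces in N, time in s.
With the tool pointing down it reaches from about 400 to 850 mm from the base axis. Payload 4.4 kg.
Tool frame: the origin (TCP) lies on the centre line of the jaws, within the pads' length; the fingertips stand 25 mm ahead of it and the grasp point (between the pads) lies 6 mm ahead of it; z points along the fingers, y is the line along which they close (so a half turn about z gives the same grasp; the last joint's range is limited). The gripper opens to 94 mm and grips with 3 to 60 N. Pads are 16 mm wide; open, the fingers measure 119 mm over their backs; the gripper's body (75 mm by 177 mm) begins 78 mm behind the grasp point.
Start: joints at [1.166, 0.628, 0.038, 1.517, -0.027, 0.996, -0.02], TCP at [216.059, -613.055, 230.478] pointing down, gripper open.
Joint ranges: [-3.06, 3.06], [-0.37, 2.12], [-1.25, 1.32], [0.18, 2.47], [-1.1, 4.24], [0.23, 1.98], [-2.94, 2.94]. Speed limits (rad/s): [2.57, 2.57, 3.14, 3.14, 3.14, 3.14, 3.14].

### API

Orientations are given as a 3x3 rotation matrix whose columns are the frame's x, y, z axes.
In Python, from plant import arm gives the robot as it stands.
- The arm moves only by the shell command python3 -m creep 'ROWS' [FORCE]. ROWS is JSON, a list of rows, each a list of 7 numbers: the shift along the tool's x, y, z in units of 30 mm (1.0 is 30 mm), then the turn, a rotation vector about the tool's x, y, z in units of 8 degrees (1.0 is 8 degrees), then the finger opening in mm, from 0 to 94. In form: [[dx, dy, dz, rx, ry, rz, gripper], ...]. A call has 1 to 20 rows; each row shifts and turns the commanded pose from where the row before left it, along the tool's axes as they then stand; what a row does not reach is not made up. A row lasts 1/8 s, in which the tool goes at most 62.5 mm and 10.7 degrees, less where a joint would pass 70% of its speed; a pose out of reach is approached as far as the arm can. A call is refused whole if a number of a shift passes 1 or a number of a turn 1, either way. A call with a gripper value outside its range is refused whole. The fingers move at their own pace and stop on an object; FORCE is the grip in N (left out, the last holds). Time passes only in rows, so rows that do not move let the fingers close. It gives the time, the measured TCP pose, the force, the opening and the grip force at its end, in the units of the state.
- arm.read_state(): the state, without advancing time (a new reading comes with each control period).
- arm.read_camera(name): name is "scene" or "side" or "wrist"; returns (picture, depth): 384x512x3 uint8, blue, green, red; 384x512 float32, mm along the optical axis (not along the pixel's ray), 0 where there is no reading.
- arm.calibration(name): a dict with "K" (3x3 intrinsics, pixels), "D" ([k1, k2, p1, p2, k3] as OpenCV has them; the pictures are not rectified), "R" (3x3) and "t" (3): a world point X has camera coordinates R X + t. Camera axes: x right, y down, z forward; pixel columns grow to the right and rows downward; lengths in mm; the calibration is good to about 2 mm. A picture is of the moment at which its call begins: read the wrist's pose just before it. calibration takes no time and is no camera call; for the wrist camera it gives the pose at the moment of the call.
- arm.finish_job(): hands the job in; it is judged then, once.
The state is a dict: "time_s": time; "joint_positions": joint angles; "qd": joint speeds; "tau": joint torques, N m; "ee_pos": TCP position; "tool_rot": TCP orientation; "contact_force": force on the tool from outside, world axes, zero at the start; "ft_torque": the same for the moment, N m; "width": opening from 0.0 (shut) to 1.0 (fully open); "gripper_force": force on a finger pad.
Only numpy, scipy, OpenCV 4.12 (cv2) and the standard library are available. Lean on these libraries where they do the work, as an engineer would, in place of code of your own. Each camera call takes 0.05 s, during which the arm holds its last target. There are 200 camera calls.

## Working session

There is one attempt and no reset: what is moved stays moved. The work goes in short steps, Python scripts to look and compute and a shell command to move; the robot and the scene stay as the last step left them, time stands still between calls to the robot, and variables do not carry over. Pictures are saved under pics/ and viewed, at most 14 in all, crops included, and the job is handed in when it is done.

```bash
ls; mkdir -p pics
python3 - <<'E'
from plant import arm
import cv2,numpy as np
s=arm.read_state();print(s['time_s'],s['ee_pos'],np.round(s['tool_rot'],3).tolist(),s['width'])
for n in('scene','side'):
    p,d=arm.read_camera(n);cv2.imwrite(f'pics/{n}0.png',p);np.save(f'pics/{n}0.npy',d)
    c=arm.calibration(n);print(n,np.round(c['K'],1).tolist(),np.round(c['D'],3),np.round(-np.array(c['R']).T@c['t']),(d>0).mean())
E
```

```text
pics
0.0 [ 215.84689751 -612.45656352  229.56927255] [[0.943, 0.332, -0.001], [0.332, -0.943, 0.002], [-0.0, -0.002, -1.0]] 0.9963266080823618
scene [[395.5, 0.0, 253.7], [0.0, 395.5, 195.1], [0.0, 0.0, 1.0]] [-0.046  0.     0.     0.     0.   ] [941. 716. 652.] 0.9960581461588541
side [[391.7, 0.0, 258.5], [0.0, 391.7, 192.6], [0.0, 0.0, 1.0]] [-0.021  0.     0.     0.     0.   ] [ 481. -840.  468.] 0.9961446126302084
```

View pics/scene0.png

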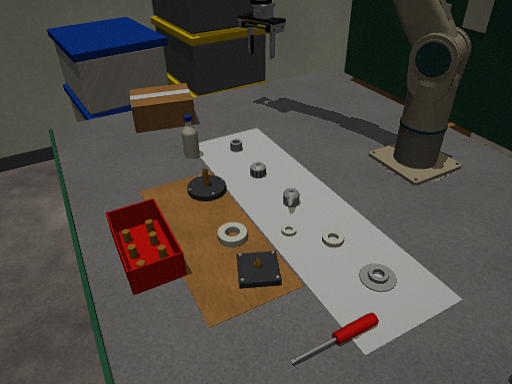

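View pics/side0.png

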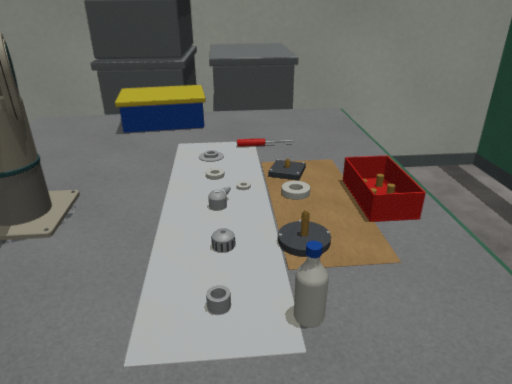

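The scene picture shows the flange at (378,276), rings at (232,233), (333,239) and (289,230), the handle at (291,195), the knob at (258,168) and the sleeve at (236,145). The tall valve is at (207,187), the short valve at (259,268) and the bottle at (191,137). The side view shows the same layout, with the bottle at (311,290). Next I triangulate these points.

```bash
cat > h.py <<'E'
from plant import arm
import cv2,numpy as np
def ray(c,uv):
    R=np.array(c['R']);t=np.array(c['t']).ravel()
    q=cv2.undistortPoints(np.array([[uv]],float),np.array(c['K']),np.array(c['D']))[0,0]
    d=R.T@np.array([q[0],q[1],1.]);return -R.T@t,d/np.linalg.norm(d)
def plane(c,uv,z):
    o,d=ray(c,uv);return o+d*(z-o[2])/d[2]
def tri(rays):
    A=sum(np.eye(3)-np.outer(d,d) for o,d in rays);b=sum((np.eye(3)-np.outer(d,d))@o for o,d in rays)
    X=np.linalg.solve(A,b);return X,max(np.linalg.norm(np.cross(X-o,d)) for o,d in rays)
def depthmap(c,D):
    # world xyz of each pixel
    h,w=D.shape;u,v=np.meshgrid(np.arange(w),np.arange(h))
    q=cv2.undistortPoints(np.stack([u,v],-1).reshape(-1,1,2).astype(float),np.array(c['K']),np.array(c['D']))[:,0]
    P=np.c_[q,np.ones(len(q))]*D.reshape(-1,1)
    return ((P-np.array(c['t']).ravel())@np.array(c['R'])).reshape(h,w,3)
def snap(n,name):
    s=arm.read_state();c=arm.calibration(n);p,d=arm.read_camera(n);cv2.imwrite(f'pics/{name}.png',p)
    np.savez(f'pics/{name}.npz',p=p,d=d,**{k:np.array(c[k]) for k in 'KDRt'},ee=s['ee_pos'],rot=s['tool_rot'])
    return s,c,p,d
E
python3 - <<'E'
from h import *
a=arm.calibration('scene');b=arm.calibration('side')
for n,u,v in [('flange',(378,273),(211,154)),('ringBig',(232,229),(296,188)),('ringM',(333,237),(215,173)),('ringS',(289,229),(244,185)),('handle',(291,190),(218,194)),('knob',(258,163),(223,234)),('sleeve',(236,140),(219,294)),('tall',(206,168),(305,213)),('short',(258,260),(288,160)),('bottle',(188,119),(314,247))]:
    X,e=tri([ray(a,u),ray(b,v)]);print(n,np.round(X),round(e,1))
E
```

```text
flange [439. 317.  12.] 1.9
ringBig [657.  40.  20.] 2.9
ringM [452. 175.  10.] 1.7
ringS [528.  96.   8.] 2.7
handle [460.  -7.  38.] 3.4
knob [ 469. -176.   35.] 3.6
sleeve [ 459. -347.   31.] 3.5
tall [ 634. -173.   71.] 3.4
short [660. 180.  39.] 2.1
bottle [ 605. -374.  131.] 2.1
```

```bash
python3 -m creep '[[0,0,0,0,0,0.81,94],[0,0,0,0,0,0.81,94],[0,0,0,0,0,0.81,94],[0.8,-0.9,0,0,0,0,94],[0.8,-0.9,0,0,0,0,94],[0.8,-0.9,0,0,0,0,94],[0.8,-0.9,0,0,0,0,94],[0.8,-0.9,0,0,0,0,94],[0.8,-0.9,0,0,0,0,94],[0.8,-0.9,0,0,0,0,94],[0.8,-0.9,0,0,0,0,94],[0,0,0,0,0,0,94]]' 20
python3 - <<'E'
from h import *
s,c,p,d=snap('wrist','w0')
R=np.array(c['R']);print(s['time_s'],s['ee_pos'],np.round(s['tool_rot'],3).tolist(),-R.T@np.array(c['t']).ravel(),np.round(R,3).tolist(),np.round(c['K'],1).tolist(),s['contact_force'])
E
```

```text
time_s: 1.6
ee_pos: [410.6, -394.0, 230.0]
tool_rot: [[1.0, 0.005, 0.001], [0.005, -1.0, 0.002], [0.001, -0.002, -1.0]]
contact_force: [0.3, 0.5, 1.2]
width: 1.004
gripper_force: 0.0
1.6 [ 410.59923818 -394.0389021   230.048812  ] [[1.0, 0.005, 0.001], [0.005, -1.0, 0.002], [0.001, -0.002, -1.0]] [ 491.77651384 -394.06974821  385.49175373] [[0.006, -1.0, -0.002], [-0.96, -0.006, 0.279], [-0.279, 0.001, -0.96]] [[294.1, 0.0, 258.8], [0.0, 294.1, 191.6], [0.0, 0.0, 1.0]] [0.33740203 0.52383779 1.17945053]
```

View pics/w0.png

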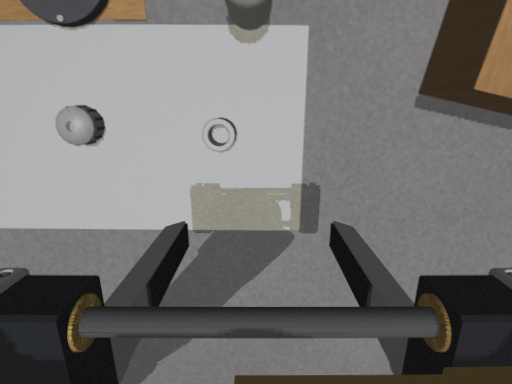

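The wrist view shows the sleeve hole at (220,134) and the knob at (78,126), with the tall base at the upper left. I'll sweep along +y and measure from overlapping views.

```bash
python3 -m creep '[[0.8,-0.7,0,0,0,0,94],[0.8,-0.7,0,0,0,0,94],[0.8,-0.7,0,0,0,0,94],[0,0,0,0,0,0,94]]'; python3 -c "
from h import *
snap('wrist','s1')"
python3 -m creep '[[0,-1,0,0,0,0,94],[0,-1,0,0,0,0,94],[0,-1,0,0,0,0,94],[0,-1,0,0,0,0,94],[0,-1,0,0,0,0,94],[0,0,0,0,0,0,94]]'; python3 -c "
from h import *
snap('wrist','s2')"
python3 -m creep '[[0,-1,0,0,0,0,94],[0,-1,0,0,0,0,94],[0,-1,0,0,0,0,94],[0,-1,0,0,0,0,94],[0,-1,0,0,0,0,94],[0,0,0,0,0,0,94]]'; python3 -c "
from h import *
snap('wrist','s3')"
python3 -m creep '[[0,-1,0,0,0,0,94],[0,-1,0,0,0,0,94],[0,-1,0,0,0,0,94],[0,-1,0,0,0,0,94],[0,-1,0,0,0,0,94],[0,0,0,0,0,0,94]]'; python3 -c "
from h import *
snap('wrist','s4')"
python3 -m creep '[[0,-1,0,0,0,0,94],[0,-1,0,0,0,0,94],[0,-1,0,0,0,0,94],[0,-1,0,0,0,0,94],[0,-1,0,0,0,0,94],[0,0,0,0,0,0,94]]'; python3 -c "
from h import *
snap('wrist','s5')
P=[cv2.imread(f'pics/s{i}.png')[:290] for i in range(1,6)]
cv2.imwrite('pics/m.png',cv2.resize(np.vstack([np.hstack(P[:2]),np.hstack(P[2:4])]),(800,453)))
cv2.imwrite('pics/m5.png',P[4])"
```

```text
time_s: 2.15
ee_pos: [481.1, -333.3, 230.1]
tool_rot: [[1.0, 0.002, 0.0], [0.002, -1.0, 0.001], [0.0, -0.001, -1.0]]
contact_force: [-0.6, 0.1, 0.4]
width: 1.002
gripper_force: 0.0
time_s: 2.95
ee_pos: [479.3, -184.3, 230.6]
tool_rot: [[1.0, 0.0, -0.001], [0.0, -1.0, 0.0], [-0.001, -0.0, -1.0]]
contact_force: [-1.3, -0.8, -0.5]
width: 0.997
gripper_force: 0.0
time_s: 3.75
ee_pos: [480.6, -34.7, 230.5]
tool_rot: [[1.0, 0.0, 0.0], [0.0, -1.0, -0.0], [0.0, 0.0, -1.0]]
contact_force: [-0.2, -0.4, -0.1]
width: 0.998
gripper_force: 0.0
time_s: 4.55
ee_pos: [481.2, 115.3, 230.4]
tool_rot: [[1.0, 0.0, 0.001], [0.0, -1.0, -0.0], [0.001, 0.0, -1.0]]
contact_force: [0.1, -0.5, 0.6]
width: 0.999
gripper_force: 0.0
time_s: 5.35
ee_pos: [481.4, 265.3, 230.3]
tool_rot: [[1.0, -0.0, 0.0], [-0.0, -1.0, -0.0], [0.0, 0.0, -1.0]]
contact_force: [0.5, 0.4, -0.1]
width: 1.003
gripper_force: 0.0
```

View pics/m.png

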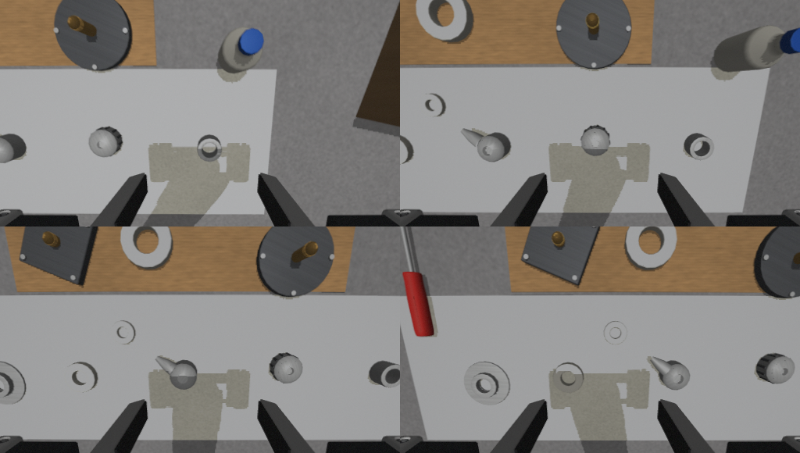

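View pics/m5.png

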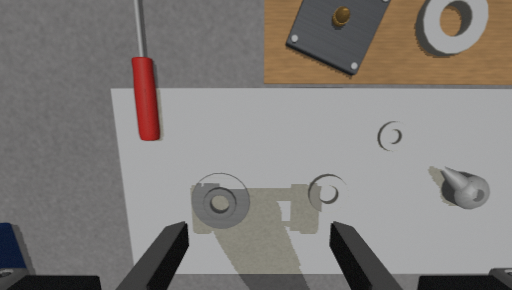

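The mosaics show every part in two or more views; for example in s5 the flange is at (220,202), ring M at (330,193), the small ring at (392,136) and the short spindle at (342,17). I'll mask the top faces, fit their contours and triangulate across the views.

```bash
cat >> h.py <<'E'
def top(name,xy,zt,r=45,tol=3.5):
    """top-face mask near xy at height zt -> pixel centre of its outline, circle in world from casting the outline on plane zt"""
    f=np.load(f'pics/{name}.npz');c={k:f[k] for k in 'KDRt'};W=depthmap(c,f['d'])
    m=(np.hypot(W[...,0]-xy[0],W[...,1]-xy[1])<r)&(abs(W[...,2]-zt)<tol)&(f['d']>0)
    m=cv2.morphologyEx(m.astype(np.uint8),cv2.MORPH_OPEN,np.ones((2,2)))
    cs,_=cv2.findContours(m,cv2.RETR_EXTERNAL,cv2.CHAIN_APPROX_NONE)
    if not cs:return None
    k=max(cs,key=cv2.contourArea)
    if len(k)<8 or cv2.contourArea(k)<25:return None
    if k[...,0].min()<3 or k[...,0].max()>508 or k[...,1].min()<3 or k[...,1].max()>262: return None
    e=cv2.fitEllipse(k);P=np.array([plane(c,q[0].astype(float),zt)[:2] for q in k])
    A=np.c_[2*P,np.ones(len(P))];s=np.linalg.lstsq(A,(P**2).sum(1),rcond=None)[0]
    D=2*np.sqrt(s[2]+s[0]**2+s[1]**2);z=np.median(W[...,2][m>0])
    return e[0],ray(c,e[0]),s[:2],D,z
E
python3 - <<'E'
from h import *
for n,xy,zt in [('flange',(439,317),16),('flangedisc',(439,317),5),('ringM',(452,175),14),('ringS',(528,96),10),('ringBig',(657,40),20),('handle',(460,-7),39),('knob',(469,-176),34),('sleeve',(459,-347),30),('tall',(634,-173),74),('tallbase',(634,-173),18),('short',(660,180),42),('shortbase',(660,180),18)]:
    L=[]
    for i in range(1,6):
        t=top(f's{i}',xy,zt,r=62 if 'base' in n else 45)
        if t: L.append(t);print(n,i,np.round(t[0],1),np.round(t[2],1),'D',round(t[3],1),'z',round(float(t[4]),1))
    if len(L)>1:
        X,e=tri([l[1] for l in L]);print('   TRI',np.round(X,1),round(e,1))
E
```

```text
flange 4 [107.9 204.2] [437.  316.1] D 43.6 z 16.8
flange 5 [219.6 204.2] [437.1 317.1] D 42.7 z 16.8
   TRI [436.5 317.4  13.4] 0.0
flangedisc 4 [112.4 200.4] [437.7 315. ] D 84.7 z 5.9
flangedisc 5 [221.4 200.4] [437.9 316. ] D 84.0 z 5.9
   TRI [438.3 316.3   2.6] 0.1
ringM 3 [102.8 193.9] [449.8 171.9] D 51.7 z 15.0
ringM 4 [215.2 194.4] [449.9 172.8] D 50.7 z 15.0
ringM 5 [328.2 194.4] [449.9 173.3] D 50.8 z 15.0
   TRI [449.8 173.   12.1] 0.1
ringS 2 [ 40.6 135.2] [525.1  93. ] D 37.4 z 11.0
ringS 3 [157.6 136. ] [525.3  93.1] D 36.1 z 10.9
ringS 4 [275.6 136.5] [525.3  94. ] D 35.8 z 11.1
ringS 5 [394.2 136.6] [525.5  93.6] D 36.9 z 11.0
   TRI [525.5  93.5   9.2] 0.4
handle 2 [111.2 190.4] [461.6  -0.5] D 42.5 z 39.0
handle 3 [230.7 191.3] [462.    1.7] D 42.6 z 38.9
handle 4 [351.6 191.8] [462.3   3.1] D 43.3 z 38.9
handle 5 [471.5 192. ] [461.8   3.6] D 43.2 z 38.9
   TRI [ 4.60e+02 -4.00e-01  3.54e+01] 0.5
knob 1 [131.1 184.3] [ 468.7 -175.1] D 40.7 z 35.1
knob 2 [250.  182.9] [ 468.6 -173.4] D 40.7 z 35.1
knob 3 [369.8 184.3] [ 468.4 -172.6] D 40.6 z 35.1
knob 4 [488.5 184.5] [ 469.  -171.5] D 40.8 z 35.0
   TRI [ 468.3 -173.6   31.3] 0.3
sleeve 1 [268.2 191.8] [ 458.2 -345.2] D 38.7 z 30.7
sleeve 2 [386.1 190.2] [ 458.2 -345.1] D 39.4 z 30.7
   TRI [ 458.4 -345.2   29.8] 0.0
tall 1 [93.  27.7] [ 634.4 -174.5] D 9.6 z 72.4
tall 2 [245.7  25.2] [ 634.4 -171.8] D 10.1 z 72.7
tall 3 [399.8  27.5] [ 634.5 -169.8] D 10.2 z 72.4
   TRI [ 635.6 -171.8   69. ] 0.1
short 3 [59.5 14.5] [654.7 173.9] D 9.6 z 40.9
short 4 [201.4  14. ] [654.9 174.9] D 10.1 z 40.1
short 5 [343.7  13.9] [655.1 176.6] D 9.6 z 41.0
   TRI [655.8 175.7  38.5] 0.3
```

All heights and diameters agree with the given sizes: ring M is about 51 mm across, so it is the right one. I start with the flange.

```bash
python3 -m creep '[[-0.49,-0.57,1,0,0,0,70],[-0.49,-0.57,1,0,0,0,70],[-0.49,-0.57,1,0,0,0,70],[0,0,1,0,0,0,70],[0,0,1,0,0,0,70],[0,0,0.8,0,0,0,70],[0,0,0,0,0,0,70]]' 30
```

```text
time_s: 6.28
ee_pos: [436.7, 313.4, 55.3]
tool_rot: [[1.0, -0.004, -0.002], [-0.004, -1.0, -0.004], [-0.002, 0.004, -1.0]]
contact_force: [-0.2, -0.0, 0.7]
width: 0.747
gripper_force: 0.0
```

```bash
python3 -m creep '[[0,-0.1,0.4,0,0,0,70],[0,0,0.33,0,0,0,70],[0,0,0,0,0,0,36],[0,0,0,0,0,0,36],[0,0,0,0,0,0,36],[0,0,0,0,0,0,36],[0,0,0,0,0,0,36]]' 30; python3 -m creep '[[0,0,-0.3,0,0,0,36],[0,0,0,0,0,0,36]]'
```

```text
time_s: 7.15
ee_pos: [436.6, 320.2, 34.9]
tool_rot: [[1.0, -0.001, 0.0], [-0.001, -1.0, 0.0], [0.0, -0.0, -1.0]]
contact_force: [0.3, 0.0, 3.0]
width: 0.455
gripper_force: 30.0
time_s: 7.4
ee_pos: [436.8, 320.5, 44.3]
tool_rot: [[1.0, -0.0, 0.001], [-0.0, -1.0, 0.001], [0.001, -0.001, -1.0]]
contact_force: [-0.1, 0.3, -1.5]
width: 0.455
gripper_force: 30.0
```

```bash
python3 -m creep '[[0,0,-0.9,0,0,0,36],[0.2,0.5,-1,0,0,0,36],[0.42,0.99,-1,0,0,0,36],[0.42,0.99,0,0,0,0,36],[0.42,0.99,0,0,0,0,36],[0.42,0.99,0,0,0,0,36],[0.42,0.99,0,0,0,0,36],[0.42,0.99,0,0,0,0,36],[0.42,0.99,0,0,0,0,36],[0.42,0.99,0,0,0,0,36],[0.42,0.99,0,0,0,0,36],[0.42,0.99,0,0,0,0,36],[0.42,0.99,0,0,0,0,36],[0.42,0.99,0,0,0,0,36],[0.42,0.99,0,0,0,0,36],[0.42,0.99,0,0,0,0,36],[0.42,0.99,0,0,0,0,36],[0.2,0.98,0,0,0,0,36],[0,0,0,0,0,0,36]]'; python3 -c "
from h import *
snap('wrist','p1')"
```

```text
time_s: 9.78
ee_pos: [636.7, -173.7, 130.2]
tool_rot: [[1.0, -0.005, -0.0], [-0.005, -1.0, -0.002], [-0.0, 0.002, -1.0]]
contact_force: [-0.5, -0.6, -1.4]
width: 0.456
gripper_force: 30.0
```

View pics/p1.png

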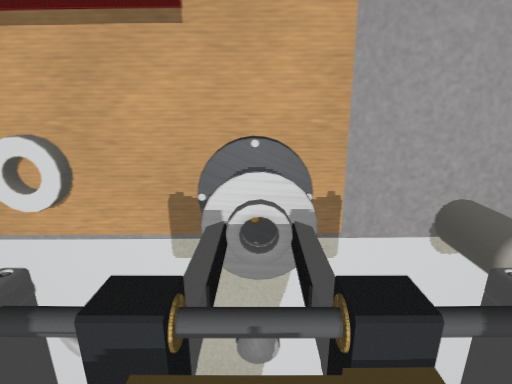

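The picture shows the flange gripped and level, with its hole at about (259,234) and the spindle tip visible through it near (256,221).

```bash
cat >> h.py <<'E'
def pl(name,uv,z):
    f=np.load(f'pics/{name}.npz');return np.round(plane({k:f[k] for k in 'KDRt'},uv,z),1)
E
python3 - <<'E'
from h import *
print('hole',pl('p1',(259.5,232),111),'tip',pl('p1',(256,219),76), 'base', pl('p1',(255.5,143),18), pl('p1',(202,197),18),pl('p1',(308,197),18))
p=cv2.imread('pics/p1.png')[190:270,200:320];cv2.imwrite('pics/p1c.png',cv2.resize(p,None,fx=5,fy=5,interpolation=cv2.INTER_CUBIC))
for n in('scene','side'): snap(n,'c_'+n)
E
```

```text
hole [ 639.9 -174.3  111. ] tip [ 635.  -171.8   76. ] base [ 685.6 -171.3   18. ] [ 634.8 -119.9   18. ] [ 634.2 -221.    18. ]
```

View pics/p1c.png

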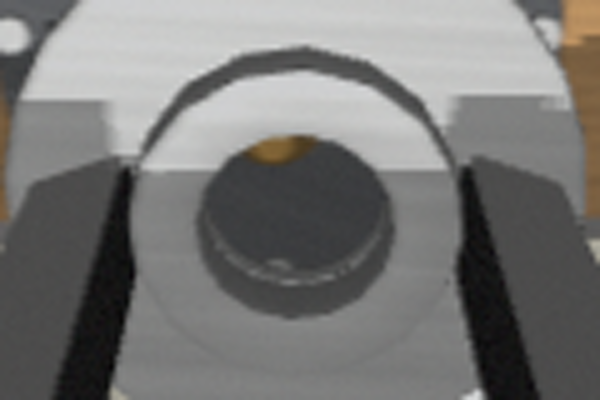

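The crop shows the collar centre at about pixel (259.3,235), which casts to (637.3,-174). The spindle is at (634.8,-171.5), so I shift by that difference and lower.

```bash
python3 -m creep '[[-0.07,-0.08,0.4,0,0,0,36],[0,0,0.5,0,0,0,36],[0,0,0.4,0,0,0,36],[0,0,0.4,0,0,0,36],[0,0,0.4,0,0,0,36],[0,0,0.3,0,0,0,36],[0,0,0,0,0,0,36],[0,0,0,0,0,0,36]]'
```

```text
time_s: 10.92
ee_pos: [635.4, -167.6, 58.9]
tool_rot: [[1.0, -0.001, 0.001], [-0.001, -1.0, -0.0], [0.001, 0.0, -1.0]]
contact_force: [0.1, 0.5, -0.1]
width: 0.454
gripper_force: 30.0
```

```bash
for i in 1 2; do python3 -m creep '[[0,0,0,0,0,0,36],[0,0,0,0,0,0,36]]' | head -4; done; python3 -c "
from h import *
for i in range(3):
  snap('wrist','p2'); s=arm.read_state();print(s['ee_pos'],np.round(s['contact_force'],1))
p=cv2.imread('pics/p2.png')[170:290,170:350];cv2.imwrite('pics/p2c.png',cv2.resize(p,None,fx=4,fy=4,interpolation=cv2.INTER_CUBIC))"
```

```text
time_s: 11.18
ee_pos: [635.3, -167.5, 59.0]
tool_rot: [[1.0, -0.001, 0.001], [-0.001, -1.0, -0.0], [0.001, 0.0, -1.0]]
contact_force: [-0.5, 0.2, -0.8]
time_s: 11.42
ee_pos: [635.1, -167.5, 58.7]
tool_rot: [[1.0, -0.001, 0.0], [-0.001, -1.0, -0.0], [0.0, 0.0, -1.0]]
contact_force: [0.2, -0.2, -1.7]
[ 635.13448834 -167.48143498   58.66885626] [ 0.4  1.1 -1.7]
[ 635.11171442 -167.47100829   58.62278694] [ 0.4 -0.5 -0.8]
[ 635.09130329 -167.47970017   58.6109281 ] [-0.9  0.3 -1. ]
```

View pics/p2c.png

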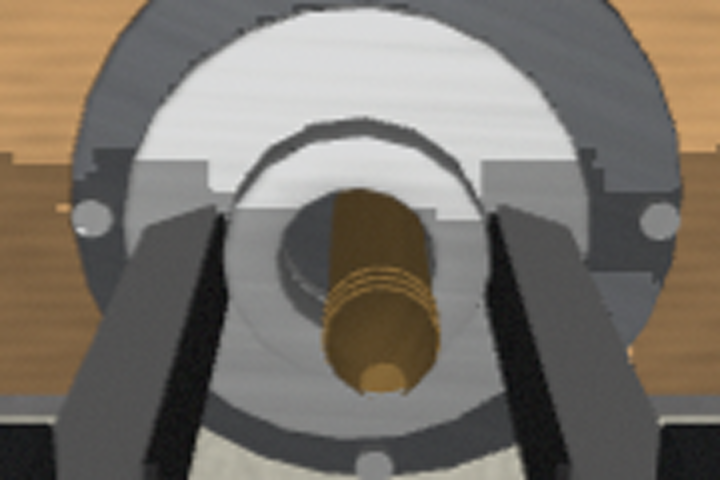

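The crop shows the flange over the spindle, but the spindle sits about 4 mm right of the hole centre. The earlier pose had not settled yet. I correct that, lower and release.

```bash
python3 -m creep '[[0,0.13,0,0,0,0,36],[0,0,0.1,0,0,0,36],[0,0,0.08,0,0,0,36],[0,0,0,0,0,0,36],[0,0,0,0,0,0,36]]'
```

```text
time_s: 12.2
ee_pos: [635.0, -171.2, 53.0]
tool_rot: [[1.0, -0.0, -0.0], [-0.0, -1.0, 0.0], [-0.0, -0.0, -1.0]]
contact_force: [-0.3, 0.3, -1.5]
width: 0.455
gripper_force: 30.0
```

```bash
python3 -m creep '[[0,0,0.04,0,0,0,36],[0,0,0,0,0,0,70],[0,0,0,0,0,0,70],[0,0,0,0,0,0,70],[0,0,-0.5,0,0,0,70],[0,0,-0.9,0,0,0,70],[0,0,-0.9,0,0,0,70],[-0.98,0.97,0,0,0,0,70],[-0.98,0.97,0,0,0,0,70],[-0.98,0.97,0,0,0,0,70],[-0.98,0.97,0.5,0,0,0,70],[-0.98,0.97,0.7,0,0,0,70],[-0.98,0.97,0.7,0,0,0,70],[0,0,0,0,0,0,70],[0,0,0,0,0,0,70],[0,0,0,0,0,0,70]]'; python3 -c "
from h import *
snap('wrist','q1')
t=top('q1',(458,-345),30,tol=4);print(t)"
```

```text
time_s: 14.2
ee_pos: [460.5, -344.9, 64.9]
tool_rot: [[1.0, 0.002, 0.002], [0.002, -1.0, -0.0], [0.002, 0.0, -1.0]]
contact_force: [0.0, -0.6, -0.5]
width: 0.742
gripper_force: 0.0
((258.43878173828125, 228.4530487060547), (array([ 541.45152519, -344.86160131,  220.4756093 ]), array([-3.95181928e-01,  1.87628830e-04, -9.18602857e-01])), array([ 458.96009476, -344.82059544]), np.float64(39.40127777866602), np.float64(30.865768254977628))
```

```bash
python3 -m creep '[[-0.04,0,0.5,0,0,0,70],[0,0,0.63,0,0,0,70],[0,0,0,0,0,0,70],[0,0,0,0,0,0,32],[0,0,0,0,0,0,32],[0,0,0,0,0,0,32],[0,0,0,0,0,0,32],[0,0,0,0,0,0,32],[0,0,-0.3,0,0,0,32],[0,0,0,0,0,0,32]]' 30
```

```text
time_s: 15.5
ee_pos: [457.8, -346.2, 39.8]
tool_rot: [[1.0, -0.001, 0.001], [-0.001, -1.0, -0.001], [0.001, 0.001, -1.0]]
contact_force: [0.3, 0.2, -0.3]
width: 0.424
gripper_force: 30.0
```

```bash
python3 -m creep '[[0,0,-0.8,0,0,0,32],[0,0,-1,0,0,0,32],[0.3,-0.3,-0.9,0,0,0,32],[0.9,-0.9,0,0,0,0,32],[0.9,-0.9,0,0,0,0,32],[0.9,-0.9,0,0,0,0,32],[0.9,-0.9,0,0,0,0,32],[0.9,-0.9,0,0,0,0,32],[0.75,-0.75,0,0,0,0,32],[0.32,-0.27,0,0,0,0,32],[0,0,0,0,0,0,32],[0,0,0,0,0,0,32],[0,0,0,0,0,0,32]]'; python3 -c "
from h import *
s=snap('wrist','p3')[0];print(s['ee_pos'])
print('tip',top('p3',(635,-172),74,tol=4))
print('sleeve',top('p3',(635,-172),s['ee_pos'][2],tol=4))
print('flange',top('p3',(635,-172),22,tol=4))"
```

```text
time_s: 17.12
ee_pos: [632.6, -173.1, 120.1]
tool_rot: [[1.0, -0.003, -0.001], [-0.003, -1.0, -0.001], [-0.001, 0.001, -1.0]]
contact_force: [0.2, 0.3, -1.5]
width: 0.425
gripper_force: 30.0
[ 632.56197125 -173.07302191  120.1225776 ]
tip None
sleeve None
flange ((258.3811340332031, 190.40133666992188), (array([ 713.96835405, -173.31685683,  275.46766146]), array([-0.27679027,  0.00144963, -0.96092926])), array([ 638.19069458, -172.88997837]), np.float64(74.67606946981908), np.float64(23.815139359603137))
```

```bash
python3 -m creep '[[0.03,-0.03,0.3,0,0,0,32],[0,0,0.3,0,0,0,32],[0,0,0.3,0,0,0,32],[0,0,0.3,0,0,0,32],[0,0,0.3,0,0,0,32],[0,0,0,0,0,0,32],[0,0,0,0,0,0,32],[0,0,0,0,0,0,32]]'; python3 -c "
from h import *
snap('wrist','p3')
p=cv2.imread('pics/p3.png')[170:290,170:350];cv2.imwrite('pics/p3c.png',cv2.resize(p,None,fx=4,fy=4,interpolation=cv2.INTER_CUBIC))"
```

```text
time_s: 18.18
ee_pos: [634.8, -170.5, 75.5]
tool_rot: [[1.0, -0.001, 0.001], [-0.001, -1.0, -0.0], [0.001, 0.0, -1.0]]
contact_force: [-0.6, 0.0, -0.9]
width: 0.424
gripper_force: 30.0
```

View pics/p3c.png

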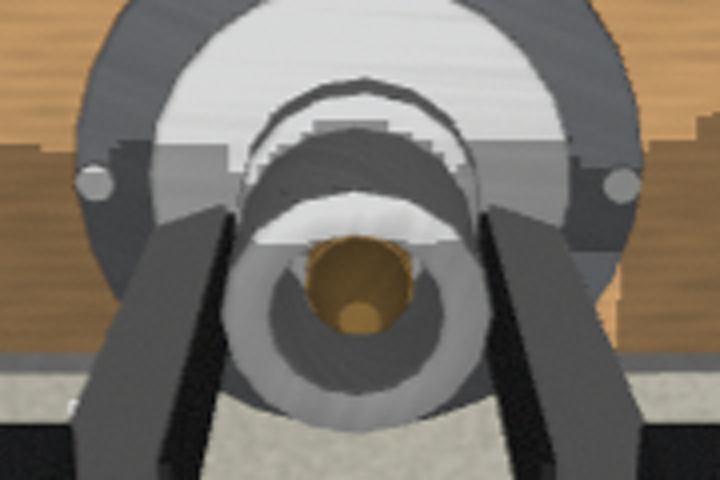

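The crop shows the spindle tip at about (359,318), centred in the sleeve hole at about (357,313). I lower and release, then go towards the handle, working out its heading from the saved views.

```bash
python3 -m creep '[[0,0,0.2,0,0,0,32],[0,0,0.16,0,0,0,32],[0,0,0.03,0,0,0,32],[0,0,0,0,0,0,70],[0,0,0,0,0,0,70],[0,0,0,0,0,0,70],[0,0,-0.5,0,0,0,70],[0,0,-0.9,0,0,0,70],[0,0,-0.9,0,0,0,70],[-0.97,-0.95,-0.5,0,0,0,70],[-0.97,-0.95,0,0,0,0,70],[-0.97,-0.95,0,0,0,0,70],[-0.97,-0.95,0,0,0,0,70],[-0.97,-0.95,0,0,0,0,70],[-0.97,-0.93,0,0,0,0,70],[0,0,0,0,0,0,70],[0,0,0,0,0,0,70],[0,0,0,0,0,0,70]]'
python3 - <<'E'
from h import *
snap('wrist','q2');snap('side','c2')
for n in('s2','s3','s4','q2'):
    f=np.load(f'pics/{n}.npz');W=depthmap({k:f[k] for k in 'KDRt'},f['d']);P=W[(np.hypot(W[...,0]-462,W[...,1])<75)&(W[...,2]>24)&(W[...,2]<60)&(f['d']>0)]
    P=P[np.hypot(*(P[:,:2]-[460,0]).T)<70]
    D=P[P[:,2]>39.5]; b=D[:,:2].mean(0)   # dome apex region
    r=np.hypot(*(P[:,:2]-b).T);T=P[r>40][:,:2].mean(0)-b if (r>40).any() else [0,0]
    print(n,len(P),np.round(b,1),round(P[:,2].max(),1),'tip max',round(r.max(),1),'heading deg',round(np.degrees(np.arctan2(T[1],T[0])),1))
E
```

```text
time_s: 20.48
ee_pos: [461.2, -0.9, 147.7]
tool_rot: [[1.0, -0.002, 0.002], [-0.002, -1.0, -0.0], [0.002, 0.0, -1.0]]
contact_force: [0.2, 0.6, 0.5]
width: 0.742
gripper_force: 0.0
s2 1327 [459.8  -4.3] 44.1 tip max 52.3 heading deg 53.5
s3 1238 [459.9  -1.8] 44.0 tip max 49.9 heading deg 53.0
s4 1238 [460.   -1.8] 43.3 tip max 49.8 heading deg 54.4
q2 2075 [459.4  -2.3] 43.7 tip max 50.4 heading deg 52.9
```

View pics/q2.png

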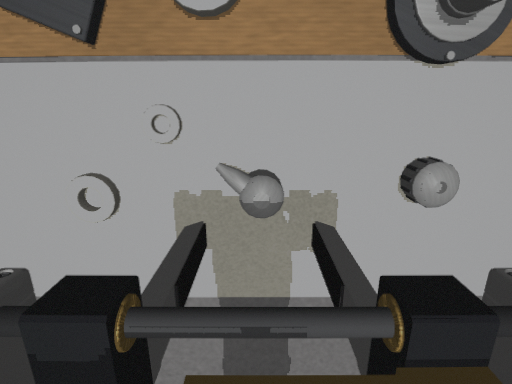

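The picture shows the drum at (262,195) with the pointer tip at (219,166), so it heads about 53° towards +y. I'll turn the tool to match before gripping.

```bash
python3 -m creep '[[-0.05,0.04,0,0,0,-0.95,70],[0,0,0.3,0,0,-0.95,70],[0,0,0.3,0,0,-0.95,70],[0,0,0.3,0,0,-0.95,70],[0,0,0.3,0,0,-0.95,70],[0,0,0.3,0,0,-0.95,70],[0,0,0.3,0,0,-0.93,70],[0,0,0.3,0,0,0,70],[0,0,0,0,0,0,70],[0,0,0,0,0,0,70]]'
python3 - <<'E'
from h import *
s=snap('wrist','q3')[0];print(np.round(s['joint_positions'],2))
f=np.load('pics/q3.npz');W=depthmap({k:f[k] for k in 'KDRt'},f['d']);P=W[(np.hypot(W[...,0]-460,W[...,1]+2)<60)&(W[...,2]>24)&(W[...,2]<50)&(f['d']>0)]
R=s['tool_rot'];Q=(P-s['ee_pos'])@R
m=P[:,2]>39.5;print('dome in tool',np.round(Q[m].mean(0),1))
r=np.hypot(Q[:,0],Q[:,1]);k=(r>38)&(r<54)&(abs(Q[:,1])<25);print('tip',k.sum(),np.round(Q[k].mean(0),1) if k.any() else '')
E
```

```text
time_s: 21.82
ee_pos: [458.7, -1.2, 84.5]
tool_rot: [[0.603, 0.798, 0.0], [0.798, -0.603, -0.0], [0.0, 0.0, -1.0]]
contact_force: [-0.7, 0.1, 0.2]
width: 0.745
gripper_force: 0.0
[ 0.09  0.62 -0.21  2.16  0.33  0.39 -1.04]
dome in tool [ 0.2  0.5 43.7]
tip 269 [43.2  0.2 51.3]
```

```bash
python3 -m creep '[[0,0,0.6,0,0,0,70],[0,0,0.6,0,0,0,70],[0,0,0.56,0,0,0,70],[0,0,0,0,0,0,70],[0,0,0,0,0,0,36],[0,0,0,0,0,0,36],[0,0,0,0,0,0,36],[0,0,0,0,0,0,36],[0,0,0,0,0,0,36]]' 30; python3 -m creep '[[0,0,-0.3,0,0,0,36],[0,0,0,0,0,0,36]]'
```

```text
time_s: 23.0
ee_pos: [459.0, -1.3, 32.1]
tool_rot: [[0.602, 0.799, 0.001], [0.799, -0.602, -0.0], [0.001, 0.001, -1.0]]
contact_force: [-0.4, 0.3, 6.9]
width: 0.466
gripper_force: 30.0
time_s: 23.25
ee_pos: [458.7, -1.2, 41.1]
tool_rot: [[0.602, 0.799, 0.001], [0.799, -0.602, 0.0], [0.001, 0.0, -1.0]]
contact_force: [-0.8, 0.6, -2.1]
width: 0.466
gripper_force: 30.0
```

```bash
python3 -m creep '[[0,0,-0.9,0,0,0,36],[0,0,-1,0,0,0,36],[0,0.3,-0.9,0,0,0,36],[-0.11,0.9,-0.1,0,0,0,36],[-0.11,0.9,0,0,0,0,36],[-0.11,0.9,0,0,0,0,36],[-0.11,0.9,0,0,0,0,36],[-0.11,0.9,0,0,0,0,36],[-0.11,0.9,0,0,0,0,36],[-0.11,0.9,0,0,0,0,36],[-0.11,0.9,0,0,0,0,36],[-0.11,0.61,0,0,0,0,36],[0,0,0,0,0,0,36],[0,0,0,0,0,0,36],[0,0,0,0,0,0,36],[0,0,0,0,0,0,36],[0,0,0,0,0,0,36],[0,0,0,0,0,0,36]]';python3 -c "
from h import *
s=snap('side','c3');snap('wrist','p4');print(arm.read_state()['ee_pos'])"
```

```text
time_s: 25.5
ee_pos: [634.9, -171.2, 127.7]
tool_rot: [[0.602, 0.799, 0.0], [0.799, -0.602, -0.0], [0.0, 0.0, -1.0]]
contact_force: [1.1, -0.0, -1.0]
width: 0.467
gripper_force: 30.0
[ 634.92446436 -171.27973591  127.61698022]
```

```bash
python3 -c "
from h import *
print(pl('p3',(259.6,249.3),76), pl('p3',(259.2,248),74.7))
p=cv2.imread('pics/c3.png')[130:270,220:390];cv2.imwrite('pics/c3c.png',cv2.resize(p,None,fx=4,fy=4,interpolation=cv2.INTER_CUBIC))"
```

```text
[ 635.9 -171.2   76. ] [ 636.1 -170.9   74.7]
```

View pics/c3c.png

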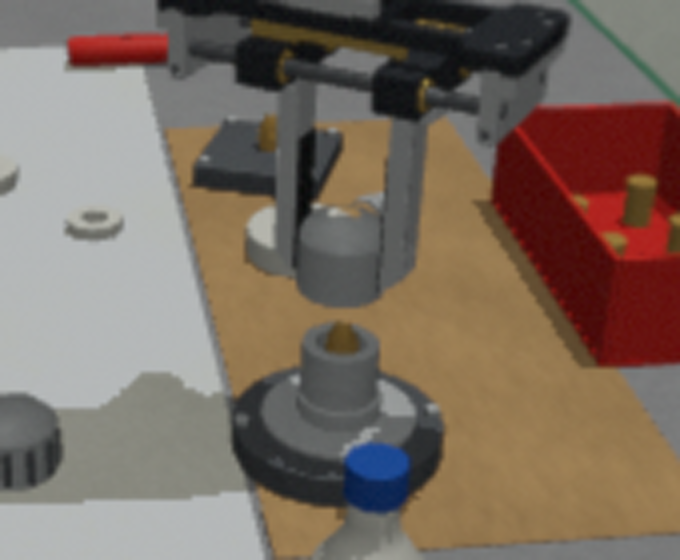

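The side view shows the flange and sleeve level on the valve, with the handle hanging level above the spindle tip. I lower it.

```bash
python3 -m creep '[[0.01,0,0.25,0,0,0,36],[0,0,0.25,0,0,0,36],[0,0,0.25,0,0,0,36],[0,0,0.2,0,0,0,36],[0,0,0,0,0,0,36],[0,0,0,0,0,0,36],[0,0,0,0,0,0,36]]'
```

```text
time_s: 26.48
ee_pos: [635.4, -171.1, 99.4]
tool_rot: [[0.602, 0.799, 0.001], [0.799, -0.602, -0.0], [0.0, 0.001, -1.0]]
contact_force: [-0.4, 0.1, -2.3]
width: 0.464
gripper_force: 30.0
```

```bash
python3 -m creep '[[0,0,0.11,0,0,0,36],[0,0,0.03,0,0,0,36],[0,0,0,0,0,0,70],[0,0,0,0,0,0,70],[0,0,0,0,0,0,70],[0,0,-0.4,0,0,0,70],[0,0,-0.6,0,0,0,70],[0,0,-0.6,0,0,0,70],[0,0,-0.2,0,0,0.95,70],[0,0,0,0,0,0.95,70],[0,0,0,0,0,0.95,70],[0,0,0,0,0,0.95,70],[0,0,0,0,0,0.95,70],[0,0,0,0,0,0.95,70],[0,0,0,0,0,0.93,70]]'; python3 -m creep '[[-0.515,-0.956,0,0,0,0,80],[-0.515,-0.956,0,0,0,0,80],[-0.515,-0.956,0,0,0,0,80],[-0.515,-0.956,0,0,0,0,80],[-0.515,-0.956,0,0,0,0,80],[-0.515,-0.956,0,0,0,0,80],[-0.515,-0.956,0,0,0,0,80],[-0.515,-0.956,0,0,0,0,80],[-0.515,-0.956,0.5,0,0,0,80],[-0.515,-0.956,0.5,0,0,0,80],[-0.515,-0.956,0.5,0,0,0,80],[-0.515,-0.956,0.5,0,0,0,80],[0,0,0,0,0,0,80],[0,0,0,0,0,0,80],[0,0,0,0,0,0,80],[0,0,0,0,0,0,80]]'; python3 -c "
from h import *
s=snap('wrist','q4')[0]
print(s['ee_pos'],top('q4',(450,173),14)[2:])
snap('side','c4')
p=cv2.imread('pics/c4.png')[130:270,220:390];cv2.imwrite('pics/c4c.png',cv2.resize(p,None,fx=4,fy=4,interpolation=cv2.INTER_CUBIC))"
```

```text
time_s: 28.35
ee_pos: [635.7, -170.9, 150.5]
tool_rot: [[1.0, -0.005, 0.002], [-0.005, -1.0, 0.0], [0.002, -0.0, -1.0]]
contact_force: [-0.6, 0.0, -0.2]
width: 0.746
gripper_force: 0.0
time_s: 30.35
ee_pos: [450.7, 172.4, 89.4]
tool_rot: [[1.0, -0.002, 0.001], [-0.002, -1.0, 0.0], [0.001, -0.0, -1.0]]
contact_force: [0.6, -0.2, 0.0]
width: 0.853
gripper_force: 0.0
[450.70099663 172.36941084  89.37938916] (array([450.39611688, 173.30862471]), np.float64(50.94100487528997), np.float64(15.022183263848419))
```

View pics/c4c.png

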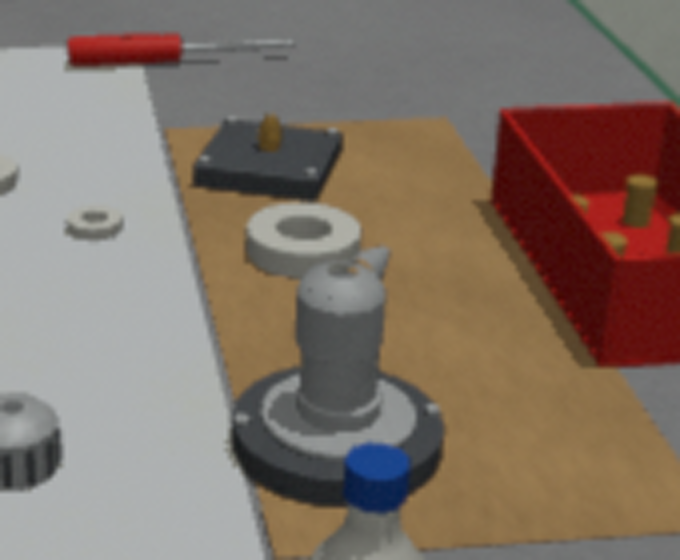

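The tall stack is complete and level. The ring measurement agrees with the plan, so I pick the ring.

```bash
python3 -m creep '[[0,-0.03,0.7,0,0,0,80],[0,0,0.7,0,0,0,80],[0,0,0.62,0,0,0,80],[0,0,0,0,0,0,80],[0,0,0,0,0,0,44],[0,0,0,0,0,0,44],[0,0,0,0,0,0,44],[0,0,0,0,0,0,44],[0,0,0,0,0,0,44]]' 20; python3 -m creep '[[0,0,-0.3,0,0,0,44],[0,0,-0.9,0,0,0,44],[0,0,-1,0,0,0,44],[0.4,0,0,0,0,0,44],[0.9,0,0,0,0,0,44],[0.9,0,0,0,0,0,44],[0.9,-0.07,0,0,0,0,44],[0.9,0,0,0,0,0,44],[0.9,0,0,0,0,0,44],[0.9,0,0,0,0,0,44],[0.7,0,0,0,0,0,44],[0.33,0,0,0,0,0,44],[0,0,0,0,0,0,44],[0,0,0,0,0,0,44],[0,0,0,0,0,0,44],[0,0,0,0,0,0,44],[0,0,0,0,0,0,44]]'; python3 -c "
from h import *
snap('wrist','p5')
p=cv2.imread('pics/p5.png')[150:290,160:360];cv2.imwrite('pics/p5c.png',cv2.resize(p,None,fx=4,fy=4,interpolation=cv2.INTER_CUBIC))"
```

```text
time_s: 31.58
ee_pos: [450.3, 174.3, 28.8]
tool_rot: [[1.0, -0.0, 0.001], [-0.0, -1.0, 0.0], [0.001, -0.0, -1.0]]
contact_force: [-0.5, 0.6, 6.4]
width: 0.555
gripper_force: 20.0
time_s: 33.7
ee_pos: [654.7, 176.2, 94.5]
tool_rot: [[1.0, -0.0, 0.0], [-0.0, -1.0, 0.0], [0.0, -0.0, -1.0]]
contact_force: [-0.1, 0.1, 0.2]
width: 0.55
gripper_force: 20.0
```

View pics/p5c.png

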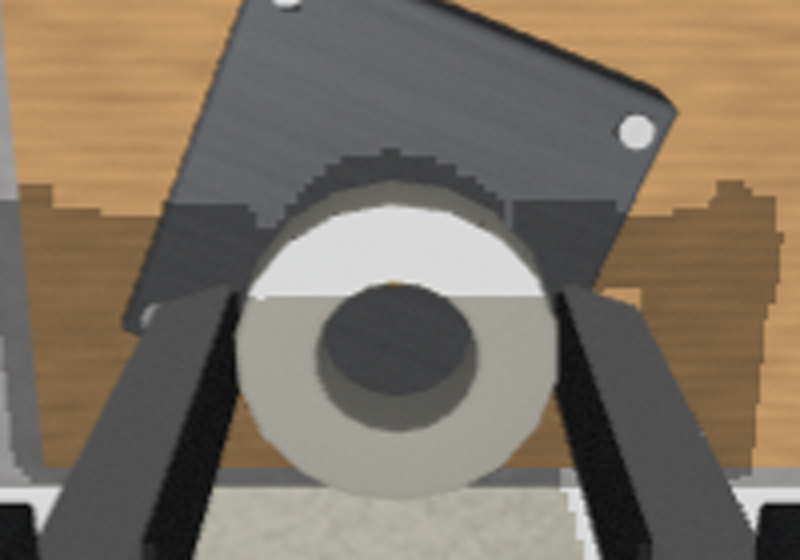

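The crop shows the ring held level, with a sliver of brass at (395,283) in the top edge of the hole and well centred sideways. I lower partway and check.

```bash
python3 -m creep '[[0.02,0.02,0.4,0,0,0,44],[0,0,0.3,0,0,0,44],[0,0,0.3,0,0,0,44],[0,0,0.3,0,0,0,44],[0,0,0,0,0,0,44],[0,0,0,0,0,0,44],[0,0,0,0,0,0,44]]'; python3 -c "
from h import *
snap('wrist','p6')
p=cv2.imread('pics/p6.png')[150:290,160:360];cv2.imwrite('pics/p6c.png',cv2.resize(p,None,fx=4,fy=4,interpolation=cv2.INTER_CUBIC))"
```

```text
time_s: 34.62
ee_pos: [655.8, 175.6, 55.8]
tool_rot: [[1.0, -0.001, 0.001], [-0.001, -1.0, 0.0], [0.001, -0.0, -1.0]]
contact_force: [-0.8, -0.6, -1.1]
width: 0.552
gripper_force: 20.0
```

View pics/p6c.png

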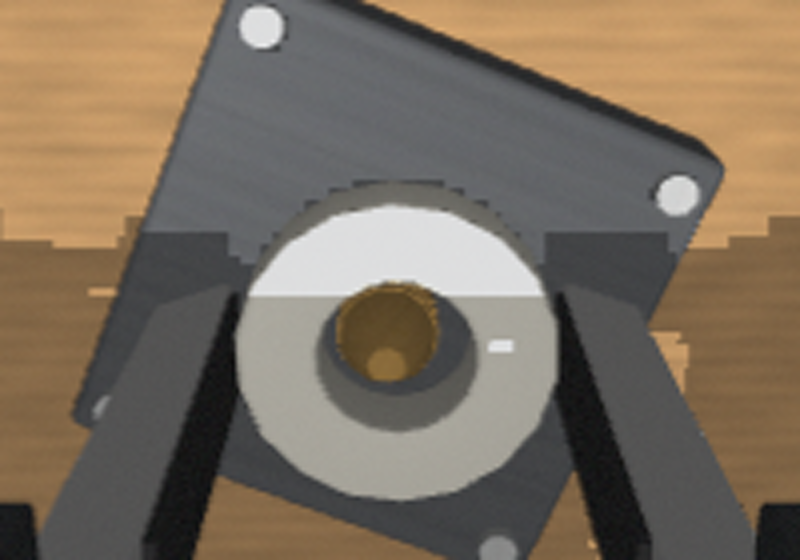

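The crop shows the spindle tip inside the ring hole, about 2 mm towards +y. I shift, lower, release and go to the knob.

```bash
python3 -m creep '[[0,-0.06,0,0,0,0,44],[0,0,0.15,0,0,0,44],[0,0,0.15,0,0,0,44],[0,0,0.03,0,0,0,44],[0,0,0,0,0,0,44],[0,0,0,0,0,0,75],[0,0,0,0,0,0,75],[0,0,0,0,0,0,75],[0,0,-0.4,0,0,0,75],[0,0,-0.8,0,0,0,75],[0,0,-0.9,0,0,0,75]]'; python3 -m creep '[[-0.52,0.974,0,0,0,0,75],[-0.52,0.974,0,0,0,0,75],[-0.52,0.974,0,0,0,0,75],[-0.52,0.974,0,0,0,0,75],[-0.52,0.974,0,0,0,0,75],[-0.52,0.974,0,0,0,0,75],[-0.52,0.974,0,0,0,0,75],[-0.52,0.974,0,0,0,0,75],[-0.52,0.974,0,0,0,0,75],[-0.52,0.974,0,0,0,0,75],[-0.52,0.974,0.4,0,0,0,75],[-0.52,0.974,0.4,0,0,0,75],[0,0,0,0,0,0,75],[0,0,0,0,0,0,75],[0,0,0,0,0,0,75],[0,0,0,0,0,0,75],[0,0,0,0,0,0,75]]'
python3 - <<'E'
from h import *
s=snap('wrist','q5')[0]
f=np.load('pics/q5.npz');W=depthmap({k:f[k] for k in 'KDRt'},f['d'])
P=W[(np.hypot(W[...,0]-468.6,W[...,1]+173)<40)&(W[...,2]>20)&(W[...,2]<45)&(f['d']>0)]
print(P[P[:,2]>35.5].mean(0),P[:,2].max(),np.ptp(P[:,1]),(P[:,1].max()+P[:,1].min())/2,top('q5',(468.6,-173),33,tol=5)[2:])
snap('scene','c5')
E
```

```text
time_s: 36.05
ee_pos: [655.4, 177.2, 109.5]
tool_rot: [[1.0, -0.001, -0.0], [-0.001, -1.0, -0.0], [-0.0, 0.0, -1.0]]
contact_force: [0.7, 0.6, 0.2]
width: 0.801
gripper_force: 0.0
time_s: 38.17
ee_pos: [468.4, -172.7, 84.5]
tool_rot: [[1.0, 0.0, 0.0], [0.0, -1.0, 0.0], [0.0, -0.0, -1.0]]
contact_force: [0.8, 0.2, -0.9]
width: 0.798
gripper_force: 0.0
[ 469.89165585 -172.30101896   36.3948286 ] 38.46794653076389 47.50670334520311 -172.0144608006595 (array([ 469.87118351, -173.0396768 ]), np.float64(44.11745631029565), np.float64(34.74186840460557))
```

```bash
python3 -m creep '[[0.03,0,0.6,0,0,0,75],[0,0,0.6,0,0,0,75],[0,0,0.62,0,0,0,75],[0,0,0,0,0,0,75],[0,0,0,0,0,0,38],[0,0,0,0,0,0,38],[0,0,0,0,0,0,38],[0,0,0,0,0,0,38],[0,0,0,0,0,0,38]]' 30; python3 -m creep '[[0,0,-0.3,0,0,0,38],[0,0,0,0,0,0,38],[0,0,0,0,0,0,38]]'; python3 -c "
from h import *
p=cv2.imread('pics/c5.png')[130:320,130:330];cv2.imwrite('pics/c5c.png',cv2.resize(p,None,fx=3,fy=3,interpolation=cv2.INTER_CUBIC))"
```

```text
time_s: 39.4
ee_pos: [469.3, -173.3, 30.3]
tool_rot: [[1.0, -0.001, 0.001], [-0.001, -1.0, -0.0], [0.001, 0.0, -1.0]]
contact_force: [-1.0, -0.1, 5.8]
width: 0.487
gripper_force: 30.0
time_s: 39.78
ee_pos: [468.8, -173.3, 38.8]
tool_rot: [[1.0, -0.001, -0.0], [-0.001, -1.0, -0.0], [-0.0, 0.0, -1.0]]
contact_force: [-0.0, 0.1, -1.2]
width: 0.485
gripper_force: 30.0
```

View pics/c5c.png

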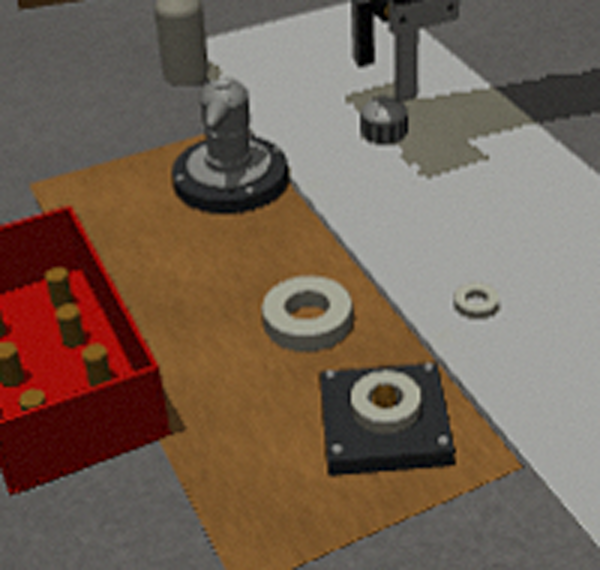

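The scene crop shows the ring flat on the square base around the spindle, and the tall stack upright. The knob is gripped, so I carry it over.

```bash
python3 -m creep '[[0,0,-0.9,0,0,0,38],[0,0,-0.9,0,0,0,38],[0.26,-0.48,0,0,0,0,38],[0.52,-0.97,0,0,0,0,38],[0.52,-0.97,0,0,0,0,38],[0.52,-0.97,0,0,0,0,38],[0.52,-0.97,0,0,0,0,38],[0.52,-0.97,0,0,0,0,38],[0.52,-0.97,0,0,0,0,38],[0.52,-0.97,0,0,0,0,38],[0.52,-0.97,0,0,0,0,38],[0.52,-0.97,0,0,0,0,38],[0.52,-0.97,0,0,0,0,38],[0.52,-0.97,0,0,0,0,38],[0.25,-0.54,0,0,0,0,38],[0,0,0,0,0,0,38],[0,0,0,0,0,0,38],[0,0,0,0,0,0,38],[0,0,0,0,0,0,38],[0,0,0,0,0,0,38]]'; python3 -c "
from h import *
for i in range(4): s=snap('scene','c6')[0]
snap('side','c7')
print(s['ee_pos'])
a=cv2.imread('pics/c6.png')[200:300,200:320];b=cv2.imread('pics/c7.png')[90:190,230:350]
cv2.imwrite('pics/c67.png',cv2.resize(np.hstack([a,b]),(792,330),interpolation=cv2.INTER_CUBIC))"
```

```text
time_s: 42.28
ee_pos: [656.0, 176.8, 93.0]
tool_rot: [[1.0, -0.001, 0.0], [-0.001, -1.0, -0.0], [0.0, 0.0, -1.0]]
contact_force: [-0.4, 0.0, -2.1]
width: 0.487
gripper_force: 30.0
[656.00930338 177.25624258  92.90399463]
```

View pics/c67.png

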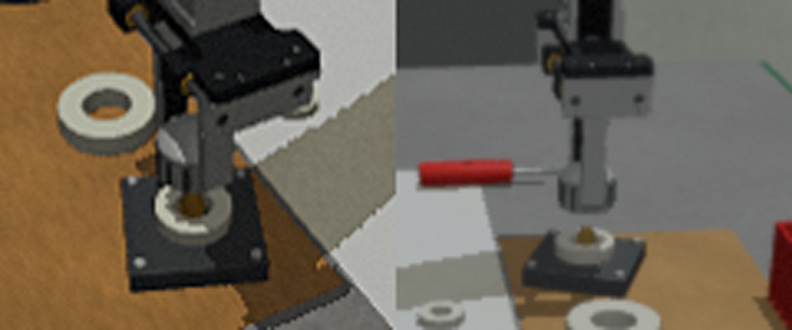

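I count 16 views, which is over the limit of 14, so from here I check by numbers only. I lower the knob.

```bash
python3 -m creep '[[0,0,0.25,0,0,0,38],[0,0,0.25,0,0,0,38],[0,0,0.25,0,0,0,38],[0,0,0.15,0,0,0,38],[0,0,0,0,0,0,38],[0,0,0,0,0,0,38],[0,0,0,0,0,0,38]]'
```

```text
time_s: 43.4
ee_pos: [656.3, 177.5, 66.1]
tool_rot: [[1.0, -0.001, 0.001], [-0.001, -1.0, 0.0], [0.001, -0.0, -1.0]]
contact_force: [-0.2, 0.0, -0.8]
width: 0.488
gripper_force: 30.0
```

Underside is at about 36 mm, below the 44 mm spindle tip, with no side force. The knob is over the spindle, so I seat it, release and back off.

```bash
python3 -m creep '[[0,0,0.1,0,0,0,38],[0,0,0.04,0,0,0,38],[0,0,0,0,0,0,38],[0,0,0,0,0,0,75],[0,0,0,0,0,0,75],[0,0,0,0,0,0,75],[0,0,0,0,0,0,75],[0,0,-0.4,0,0,0,75],[0,0,-0.8,0,0,0,75],[0,0,-0.9,0,0,0,75],[-1,0,-0.9,0,0,0,75],[-1,0,-0.5,0,0,0,75],[-1,0,0,0,0,0,75],[0,0,0,0,0,0,75],[0,0,0,0,0,0,75],[0,0,0,0,0,0,75],[0,0,0,0,0,0,75]]'
python3 - <<'E'
from h import *
s=snap('wrist','z1')[0];snap('scene','z2');print(s['ee_pos'])
for n,xy,r,zs in [('z1',(656,177),45,(18,32,64)),('z2',(656,177),45,(18,32,64)),('z2',(635,-171),56,(18,23,34,64,105)),('z2',(605,-374),30,(140,))]:
    f=np.load(f'pics/{n}.npz');W=depthmap({k:f[k] for k in 'KDRt'},f['d'])
    m=(np.hypot(W[...,0]-xy[0],W[...,1]-xy[1])<r)&(f['d']>0);P=W[m]
    z=P[:,2];print(n,'max z',np.round(np.percentile(z,99.5),1),'hist',np.histogram(z,np.arange(0,150,5))[0].tolist(),'top xy',np.round(P[z>z.max()-4].mean(0),1))
E
```

```text
time_s: 45.52
ee_pos: [566.7, 177.2, 166.3]
tool_rot: [[1.0, -0.001, 0.0], [-0.001, -1.0, -0.0], [0.0, 0.0, -1.0]]
contact_force: [-0.1, -0.9, -1.3]
width: 0.797
gripper_force: 0.0
[566.6715001  177.22072871 166.27573054]
z1 max z 69.8 hist [0, 0, 0, 3847, 492, 1, 66, 0, 0, 0, 0, 84, 855, 1516, 12, 0, 0, 0, 0, 0, 0, 0, 0, 0, 0, 0, 0, 0, 0] top xy [656.3 177.5  68.1]
z2 max z 535.8 hist [12, 9, 11, 485, 67, 42, 67, 29, 43, 35, 41, 65, 114, 97, 0, 0, 0, 0, 0, 0, 0, 0, 0, 0, 0, 0, 0, 0, 0] top xy [614.2 163.  536.4]
z2 max z 103.6 hist [39, 39, 59, 269, 203, 25, 29, 21, 19, 23, 23, 24, 22, 19, 21, 16, 13, 17, 41, 61, 59, 1, 0, 0, 0, 0, 0, 0, 0] top xy [ 635.8 -165.7  102.5]
z2 max z 140.1 hist [28, 17, 23, 19, 22, 18, 25, 18, 25, 21, 21, 22, 23, 19, 27, 20, 26, 30, 26, 27, 19, 13, 11, 10, 9, 8, 12, 23, 5] top xy [ 604.5 -378.1  138.9]
```

The measured heights match: the knob apex is about 68 mm as expected, the handle top about 104 mm against 105, and the bottle stands at 140 mm. I hand in the job.

```bash
python3 -c "
from plant import arm
print(arm.finish_job())"
```

```text
the job is handed in; nothing more can be done
None
```

Job handed in at about 46 s: both valves are dressed in the order asked, everything is released and the bottle is still standing, but I viewed 16 pictures against the limit of 14, and I used the depth images for masks, the handle's and knob's positions and the final height checks.

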